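# Seat the lockring driver in a bicycle cassette

### The job

Take the blue-handled lockring driver out of its wooden stand, dip its splined end right into the open red grease cup so that the splines are below the rim, and then seat it in the splined pocket on top of the cassette: turn it until the splines mesh and slide it straight down until its collar sits on the lockring. Finish while still gripping the driver and pressing it firmly down, clearly harder than its own weight; do not let go. Leave the cup standing where it is and do not disturb the sprocket, oil bottle and spanner.

Things in the scene. Friction and masses are not known exactly. Their poses are not given: they have to be found in the camera images.
- driver_grip (a point): Centre of the driver's blue square handle (26 x 26 mm, 70 mm long, upright), half-way up: 35 mm below the driver's top, 85 mm above its lowest point. z runs up the driver; x and y are square to the handle's flats. The flats facing +x and -x carry a yellow stripe; a yellow bar on the top end runs along x.
- driver_collar (a point): On the driver's axis in the plane of the collar's underside, 65 mm below driver_grip, same axes. The steel collar is 34 mm across, 7 mm thick, with an 18 mm round shaft between it and the handle. In the stand it rests on the stand's top; fully home it rests on the lockring's top.
- driver_nose (a point): The driver's lowest point, end of its cone nose, on the axis, 20 mm below the collar's underside. Nose: 8 mm high, 9 mm across, widening to the 18.6 mm core. Above it six straight lugs (splines) 3.6 mm wide, 12 mm high up to the collar, reach 13 mm from the axis, at 0, 60, 120, 180, 240, 300 degrees from the driver's x.
- driver: The loose lockring driver, about 0.24 kg, 120 mm long, standing upright in the stand; origin at its lowest point (as driver_nose), z up its axis, axes as driver_grip.
- stand: Fixed dark wooden block 80 x 80 x 36 mm with one round 30 mm hole, 28 mm deep, in the middle of its top, from which the driver is lifted straight up by at least 22 mm. Origin: centre of its underside, on the bench.
- cup: Loose open red grease cup (the grease is not modelled), 0.3 kg, 50 mm high, outside 72 mm across the rim, wall 4 mm, narrowing a little downwards, inner floor about 5 mm above the bench. Origin: centre of its underside.
- cup_rim (a point): Centre of the mouth of the cup, at rim height (50 mm above the bench).
- hub_mouth (a point): Centre of the mouth of the splined pocket in the black lockring (38 mm across) on top of the cassette, 100 mm above the bench, z up. Pocket 24 mm deep, 29 mm across; six brass lands 4.2 mm wide, 16 mm deep, reach in to 10.5 mm from the axis. The six slots between them are centred at 0, 60, 120, 180, 240, 300 degrees from this x.
- sprocket: Bystander: loose steel sprocket lying flat, about 72 mm across, 5 mm high. Origin: centre of its underside.
- oil: Bystander: loose green oil bottle, 50 mm across, 120 mm high. Origin: centre of its underside.
- spanner: Bystander: loose steel spanner lying flat, 160 mm long along its x. Origin at its underside.
- hub: Fixed hub and cassette (up to 112 mm across) upright in a blue-based clamp, 120 (x) x 100 mm, white mark at its +x end; nothing turns or yields. Origin on the axis at bench level, axes as hub_mouth. The driver enters with its lugs facing the slots within about 6 degrees; else the lugs stand on the lands, collar about 12 mm too high. The cone nose centres it.
There are look-alikes about, which are no part of the job. What is shaped like the driver but orange is not meant.

How it is judged:
By the outcome, as a careful person would: the job done as asked, in the order asked, and still so for the second after the job is handed in, while the arm keeps its last pose, push and grip.
It also fails if it takes over 48 s, if anything falls off the work surface, if the arm or the gripper's body presses on something with over 40 N, if the wrist force passes 120 N, or if a joint passes its speed limit or range.

### The arm

A 6-joint arm with a two-finger parallel gripper is mounted at the origin on the work surface. World frame = base frame: x ahead of the robot, y to its left, z up, the work surface at z = 0. Lengths are in m, angles in degrees, forces in N, time in s.
With the tool pointing down it reaches from about 0.25 to 0.725 m from the base axis. Payload 9.7 kg.
Tool frame: the origin (TCP) lies midway between the tips of the shut fingers; the grasp point (between the pads) lies bot.grasp_offset behind it (bot.grasp_offset is the distance from the TCP to the grasp point, in m); x points along the fingers, y is the direction in which the jaws open and shut, and the axes are right-handed (so a half turn about x gives the same grasp; the last joint's range is limited). The gripper opens to 85 mm and grips with 20 to 120 N. Pads are 22 mm wide; open, the fingers measure 114 mm over their backs; the gripper's body (76 mm by 85 mm) begins 54 mm behind the grasp point. The pads swing forward as they close: fully open they stand 13 mm farther back than shut.
Start: joints at [71.448, 4.979, 10.078, 95.1, 0, 90], TCP at [0.175, 0.521, 0.199] pointing down, gripper open.
Joint ranges: [-179.16, 179.16], [-48.56, 103.87], [-65.8, 70.77], [-126.05, 130.52], [-82.76, 87.17], [-180, 180]. Speed limits (degrees/s): [127.2, 127.2, 147.25, 180, 180, 180].

### API

Orientations are given as [roll, pitch, yaw] about the fixed x, y, z axes, in that order (R = Rz(yaw) Ry(pitch) Rx(roll)).
In Python, from workcell import status, camera, bot gives the robot as it stands.
- The arm moves only by the shell command python3 -m jog 'ROWS' [OPENING] [FORCE]. ROWS is text: rows parted by semicolons, each of 4 numbers parted by spaces: the shift along the tool's x, y, z in mm, then the turn about the tool's x in degrees. A call has exactly 8 rows; each row is the pose to reach, as a shift and turn from the pose commanded when the call began, along the tool's axes at that moment; what a row does not reach only later rows make up. A row lasts 1/8 s, in which the tool goes at most 62.5 mm and 10.7 degrees, less where a joint would pass 70% of its speed; a pose out of reach is approached as far as the arm can. A call with a gripper value outside its range is refused whole. OPENING is the opening, from 0 (shut) to 1 (fully open), set as the call begins (- or left out, the last holds). The fingers move at their own pace and stop on an object; FORCE is the grip in N (left out, the last holds). Time passes only in rows, so rows that repeat a pose let the fingers close, or fill a call up. It gives the time, the measured TCP pose, the force and the opening at its end, in the units of the state.
- status.get_obs(): the state, without advancing time (a new reading comes with each control period).
- camera(name): name is "scene" or "side" or "wrist"; returns a dict with "color" (400x640x3 uint8, red, green, blue), "vfov" (degrees; the focal length in pixels is half the picture's height over the tangent of half this angle, whatever the lens; pixels are square), "cx", "cy" (the principal point, pixels), "D" ([k1, k2, p1, p2, k3] as OpenCV has them; the pictures are not rectified), "rvec" (rotation vector, rad) and "tvec" (3), from world to camera coordinates, as OpenCV has them. Camera axes: x right, y down, z forward; pixel columns grow to the right and rows downward; lengths in m; the calibration is good to about 2 mm. A picture is of the moment at which its call begins. There is no depth.
- bot.job_done(): hands the job in, once; it reports no verdict.
The state is a dict: "time": time; "q": joint angles; "qd": joint speeds; "joint_efforts": joint torques, N m; "ee_pos": TCP position; "tcp_rot": TCP orientation; "wrist_force": force on the tool from outside, world axes, zero at the start; "torque": the same for the moment, N m; "opening": finger opening in m.
Only numpy, scipy, OpenCV 4.12 (cv2) and the standard library are available. Lean on these libraries where they do the work, as an engineer would, in place of code of your own. Each camera call takes 0.05 s, during which the arm holds its last target. There are 200 camera calls.

## Working session

There is one attempt and no reset: what is moved stays moved. The work goes in short steps, Python scripts to look and compute and a shell command to move; the robot and the scene stay as the last step left them, time stands still between calls to the robot, and variables do not carry over. Pictures are saved under pics/ and viewed, about 8 in all and at most 12, crops included, and the job is handed in when it is done.

```bash
mkdir -p pics; ls; cat > h.py <<'E'
import numpy as np, cv2
from workcell import status, camera, bot
def K(c):
    f=200/np.tan(np.radians(c["vfov"]/2)); return np.array([[f,0,c["cx"]],[0,f,c["cy"]],[0,0,1.]])
def snap(n,fn):
    c=camera(n); cv2.imwrite(f"pics/{fn}.png",c["color"][:,:,::-1]); np.save(f"pics/{fn}.npy",c,allow_pickle=True); return c
def load(fn): return np.load(f"pics/{fn}.npy",allow_pickle=True).item()
def ray(c,px,z):
    u=cv2.undistortPoints(np.array([[px]],float),K(c),np.array(c["D"],float))[0,0]
    R=cv2.Rodrigues(np.array(c["rvec"],float))[0]; t=np.array(c["tvec"],float).ravel()
    o=-R.T@t; d=R.T@np.array([u[0],u[1],1]); return o+d*(z-o[2])/d[2]
def proj(c,P):
    return cv2.projectPoints(np.array(P,float).reshape(-1,1,3),np.array(c["rvec"],float),np.array(c["tvec"],float),K(c),np.array(c["D"],float))[0][:,0]
E
python3 - <<'E'
from h import *
print(bot.grasp_offset, status.get_obs())
a=snap("scene","s0");b=snap("side","d0");w=snap("wrist","w0")
for c in (a,b,w):
    R=cv2.Rodrigues(np.array(c["rvec"],float))[0];print(-R.T@np.ravel(c["tvec"]),R[2],c["vfov"])
E
```

```text
pics
0.0187 {'time': 0.0, 'q': array([ 7.14475600e+01,  5.01237022e+00,  1.00357560e+01,  9.51011585e+01,
       -1.92782178e-04,  9.00006153e+01]), 'qd': array([-0.04320293,  0.06584361, -0.04870803, -0.04129984, -0.03274912,
       -0.08629046]), 'joint_efforts': array([-1.51945351e-03, -5.20384133e+01,  4.64807546e+01,  1.59055309e-02,
       -1.94630315e-04, -1.26029857e-05]), 'ee_pos': array([0.17490809, 0.52115615, 0.19818259]), 'tcp_rot': array([ -89.85736105,   89.92222698, -108.41041618]), 'wrist_force': array([ 0.24725484, -0.64425241, -0.27341731]), 'torque': array([ 0.03780447,  0.01057283, -0.00837185]), 'opening': 0.08500429393402627}
[ 0.97509096 -0.36306521  0.75715333] [-0.44515863  0.437396   -0.78135686] 55.11877094188568
[ 0.1220846  -0.8706338   0.76154939] [ 0.39261923  0.73144475 -0.55752912] 46.799008674224666
[0.10961371 0.54521582 0.37440504] [ 0.25963126 -0.08775843 -0.96171205] 67.38509773514966
```

View pics/s0.png

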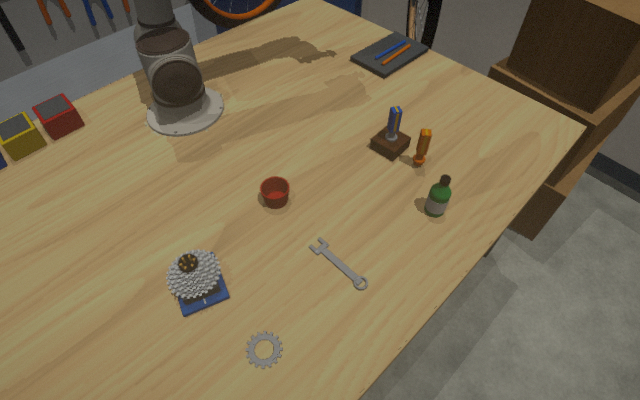

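View pics/d0.png

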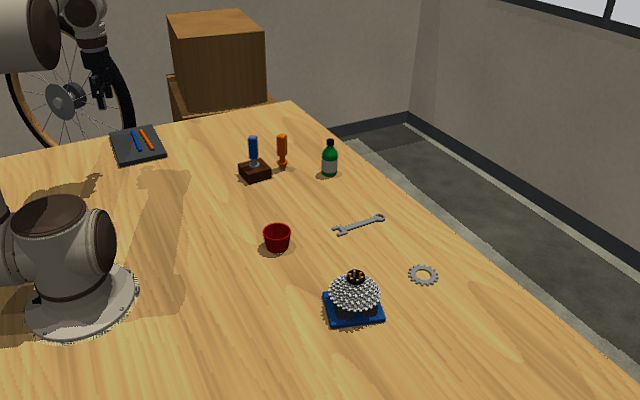

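The scene view shows the blue driver in its stand at (394,122), with the orange look-alike at (423,147). The flat blue and orange shapes on the mat are at (390,50), the cup at (275,190) and the hub pocket at (188,262). The upright blue-handled one in the wooden stand fits the description. I'll confirm it in an enlarged crop.

```bash
python3 - <<'E'
from h import *
a=load("s0")["color"];b=load("d0")["color"]
def cr(im,x,y,w=50,h=37): 
    return cv2.resize(im[y-h:y+h,x-w:x+w],(400,296),interpolation=cv2.INTER_CUBIC)
m=np.vstack([np.hstack([cr(a,398,132),cr(a,192,268)]),np.hstack([cr(b,262,162),cr(b,356,290)])])
cv2.imwrite("pics/m0.png",m[:,:,::-1])
c=load("s0");d=load("d0")
print("drv top",ray(c,(395,108),.128+.0),ray(d,(253,137),.128))
print("cup",ray(c,(275,186),.05),ray(d,(277,231),.05))
print("hub",ray(c,(188,262),.1),ray(d,(356,276),.1))
E
```

```text
drv top [0.54087939 0.33309538 0.128     ] [0.55477806 0.33281601 0.128     ]
cup [ 0.47073192 -0.02340424  0.05      ] [ 0.4702694  -0.03091825  0.05      ]
hub [ 0.53536683 -0.29454273  0.1       ] [ 0.52933627 -0.29992022  0.1       ]
```

View pics/m0.png

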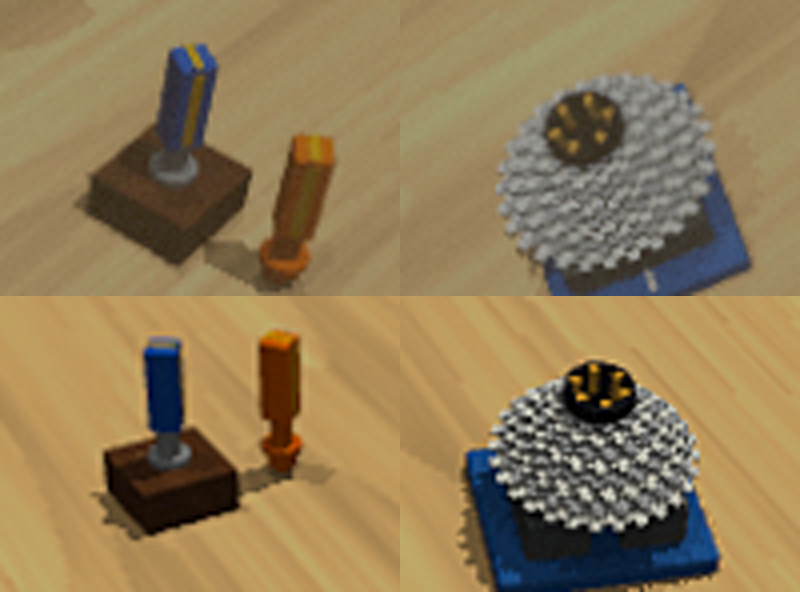

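The crops confirm it: the blue handle with the yellow stripe stands in the wooden stand with its top at about scene (396,108), and the orange one stands free beside it. The hub pocket is at scene (188,262.5) and side (356,277), with its brass lands visible.

```bash
cat >> h.py <<'E'
from scipy.spatial.transform import Rotation as Ro
def toolR(o): return Ro.from_euler("xyz",o["tcp_rot"],degrees=True).as_matrix()
def delta(P,yaw=None,cmdP=None,o=None):
    """shift mm in tool axes and turn about tool x so that TCP is at P and tool y axis is at world yaw (mod 90)"""
    o=o or status.get_obs(); R=toolR(o); p=np.array(o["ee_pos"])
    y0=np.degrees(np.arctan2(R[1,1],R[0,1]))
    s=R.T@(np.array(P)-p)*1000
    t=None if yaw is None else -((yaw-y0+45)%90-45)  # tool x down: + turn lowers world yaw
    return np.round(s,1),t,"tool y yaw",round(y0,2)
def midray(c,p,d,q):
    from scipy.optimize import least_squares
    return least_squares(lambda X:np.r_[proj(c,X)[0]-p,proj(d,X)[0]-q],[.5,0,.1])
E
python3 - <<'E'
from h import *
c=load("s0");d=load("d0")
for n,p,q in(("drvtop",(396,108.3),(252.8,136.8)),("cup",(275,186),(277,231)),("hub",(188,262.5),(356,277))):
    r=midray(c,p,d,q);print(n,r.x,r.fun.round(1))
cr=lambda x,y:(348+x/4,95+y/4)
e=[ray(c,cr(*p),.136)[:2] for p in((185,45),(202,66))];v=e[1]-e[0];print("bar",e,np.degrees(np.arctan2(v[1],v[0])))
print("drvtop .136",ray(c,(396,108.3),.136),ray(d,(252.8,136.8),.136))
print("orange top",ray(c,cr(316,140),.12), "base",ray(c,cr(285,265),.01))
hc=lambda x,y:(142+(x-400)/4,231+y/4)
for p in((584,126),(590,98),(612,110),(606,140),(586,147),(556,139),(561,112)):print(ray(c,hc(*p),.1)[:2])
R=toolR(status.get_obs());print(R.round(3))
print(delta([.547,.333,.21]))
E
```

```text
drvtop [0.54992669 0.32360035 0.13570467] [-0.1  0.5 -0.3 -0.5]
cup [ 0.4711187  -0.02464909  0.0477245 ] [-0.2  1.  -0.7 -0.8]
hub [ 0.53205425 -0.29505608  0.09265254] [-0.1  0.4 -0.4 -0.3]
bar [array([0.54057792, 0.32849052]), array([0.56143454, 0.3195642 ])] -23.170222223629477
drvtop .136 [0.54895227 0.32514211 0.136     ] [0.54926874 0.31914394 0.136     ]
orange top [0.64539313 0.3314906  0.12      ] base [0.64824645 0.33139332 0.01      ]
[ 0.53631511 -0.29514831]
[ 0.52496795 -0.28441125]
[ 0.53835464 -0.28023378]
[ 0.55039778 -0.29156601]
[ 0.5468491  -0.30073905]
[ 0.53288038 -0.30901061]
[ 0.52168723 -0.2991524 ]
[[-0.     0.318  0.948]
 [-0.001  0.948 -0.318]
 [-1.    -0.001  0.   ]]
(array([-11.6, -60.1, 412.6]), None, 'tool y yaw', np.float64(71.45))
```

```bash
python3 -m jog '-12 -8 45 0; -12 -16 105 0; -12 -28 165 0; -12 -38 225 0; -12 -48 285 0; -12 -57 345 0; -12 -64 395 0; -12 -67 418 0' && python3 - <<'E'
from h import *
c=snap("wrist","w1")
print(proj(c,[[.55,.324,.136],[.55,.324,.036]]),status.get_obs()["ee_pos"])
im=c["color"];x,y=proj(c,[.55,.324,.136])[0].astype(int)
cv2.imwrite("pics/w1c.png",cv2.resize(im,(800,500))[:,:,::-1])
E
```

```text
time: 1.15
ee_pos: [0.552, 0.3231, 0.2098]
tcp_rot: [-121.0, 89.9, -139.7]
wrist_force: [-0.3, 1.2, -0.3]
opening: 0.085
[[316.71821884 189.70366218]
 [317.26336821 167.76933664]] [0.5533081  0.32230139 0.20936088]
```

View pics/w1c.png

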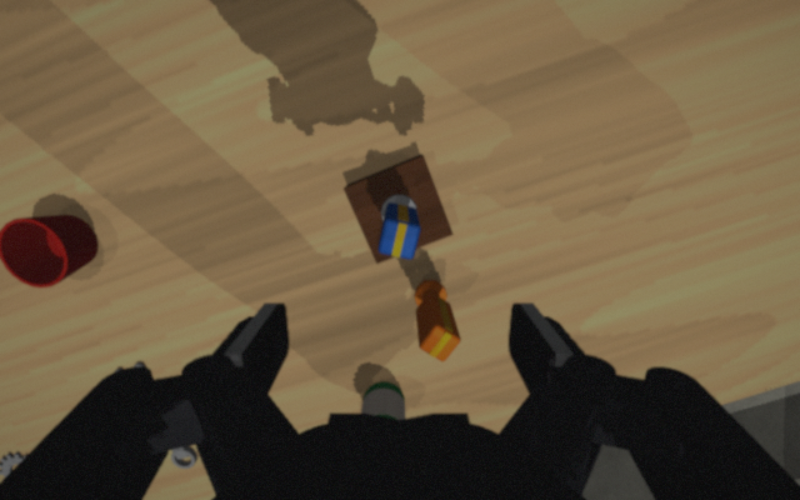

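The wrist view shows the blue driver at about (400,235) of 800x500, the orange one at (437,325), and the cup at left. The driver is nearly aligned with the jaws. I'll enlarge the driver to get its exact top corners.

```bash
python3 - <<'E'
from h import *
c=load("w1");im=c["color"][150:220,275:365]
cv2.imwrite("pics/w1d.png",cv2.resize(im,(720,560),interpolation=cv2.INTER_CUBIC)[:,:,::-1])
E
```

```text
(no output)
```

View pics/w1d.png

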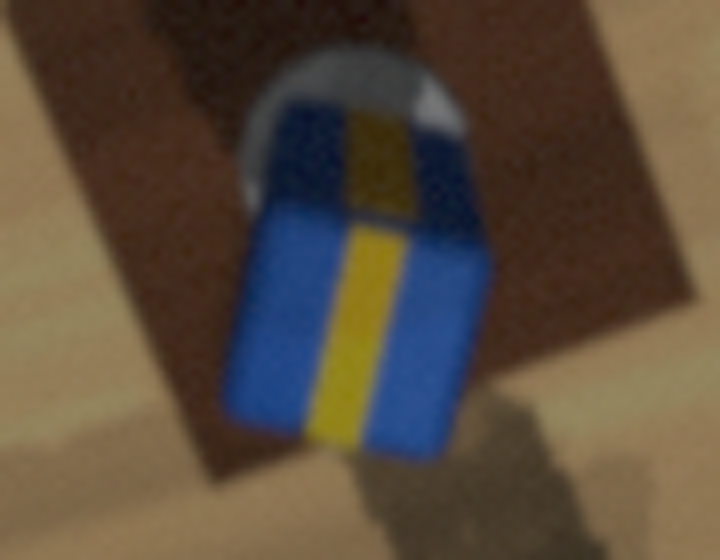

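The top face's corners in the 8x crop are (262,207), (492,250), (445,462) and (228,420). The yellow bar runs from (376,228) to (335,443).

```bash
python3 - <<'E'
from h import *
c=load("w1")
f=lambda x,y:(274.56+x/8,149.56+y/8)
Q=np.array([ray(c,f(*p),.136)[:2] for p in((262,207),(492,250),(445,462),(228,420),(376,228),(335,443))])
print(Q[:4].mean(0));ang=lambda v:np.degrees(np.arctan2(v[1],v[0]))
for i in range(4):
    v=Q[(i+1)%4]-Q[i];print(np.linalg.norm(v),ang(v))
print("bar",ang(Q[5]-Q[4]))
o=status.get_obs();print(o["ee_pos"]);ctr=Q[:4].mean(0)
print(delta([*ctr,.0825],yaw=ang(Q[5]-Q[4])))
E
```

```text
[0.55226293 0.3254568 ]
0.025006864006679418 60.46689611646603
0.024356936294503865 -30.014827707164375
0.024225238336336153 -120.19097884163261
0.024084872427118324 151.84308591515162
bar -29.101725216210358
[0.5533081  0.32230139 0.20936088]
(array([126.9,   2.9,  -2. ]), np.float64(10.3736123617944), 'tool y yaw', np.float64(71.27))
```

```bash
python3 -m jog '0 1 -1 5; 5 3 -2 10.5; 25 3 -2 10.5; 50 3 -2 10.5; 75 3 -2 10.5; 100 3 -2 10.5; 120 3 -2 10.5; 127 3 -2 10.5' && python3 -m jog '0 0 0 0; 0 0 0 0; 0 0 0 0; 0 0 0 0; 0 0 0 0; 0 0 0 0; 0 0 0 0; 0 0 0 0' 0 80
```

```text
time: 2.2
ee_pos: [0.5481, 0.3282, 0.0823]
tcp_rot: [-121.9, 89.9, -151.0]
wrist_force: [-0.8, -0.7, 0.4]
opening: 0.0856
time: 3.2
ee_pos: [0.5494, 0.3287, 0.0849]
tcp_rot: [64.9, 89.9, 35.9]
wrist_force: [-1.6, -1.0, 5.1]
opening: 0.0245
```

```bash
python3 -m jog '-5 0 0 0; -15 0 0 0; -28 0 0 0; -42 0 0 0; -55 0 0 0; -62 0 0 0; -65 0 0 0; -65 0 0 0' && python3 - <<'E'
from h import *
o=status.get_obs();print(o["ee_pos"],o["opening"],o["wrist_force"]);print(delta([.471,-.0247,.150]),toolR(o).round(3))
E
```

```text
time: 4.2
ee_pos: [0.549, 0.3284, 0.1487]
tcp_rot: [-124.7, 90.0, -153.7]
wrist_force: [-0.3, -0.3, -3.3]
opening: 0.0241
[0.54895873 0.32837691 0.14872214] 0.024076375030154328 [-0.27014117 -0.28747458 -3.32140791]
(array([  -1.2, -346.5,  103.3]), None, 'tool y yaw', np.float64(60.95)) [[-0.     0.486  0.874]
 [-0.     0.874 -0.486]
 [-1.    -0.    -0.   ]]
```

```bash
python3 -m jog '0 -40 12 0; 0 -90 27 0; 0 -145 43 0; 0 -200 60 0; 0 -255 76 0; 0 -305 91 0; 0 -335 100 0; 0 -346 103 0' && python3 - <<'E'
from h import *
o=status.get_obs();print(o["ee_pos"]);s=snap("scene","s1");d=snap("side","d1");w=snap("wrist","w2")
print(delta([.471,-.0247,.085]))
a=s["color"];b=d["color"];
def cr(im,x,y,w=50,h=37): return cv2.resize(im[y-h:y+h,x-w:x+w],(400,296),interpolation=cv2.INTER_CUBIC)
m=np.vstack([np.hstack([cr(a,275,170),cr(b,277,210)]),np.hstack([cv2.resize(w["color"],(473,296)),cr(a,192,285)[:,:327]])])
cv2.imwrite("pics/m1.png",m[:,:,::-1]); print(m.shape)
print("hub in wrist",proj(w,[.534,-.296,.1]))
E
```

```text
time: 5.2
ee_pos: [0.4705, -0.0255, 0.1487]
tcp_rot: [-139.2, 90.0, -168.4]
wrist_force: [0.3, -0.5, -3.1]
opening: 0.0244
[ 0.47047161 -0.02549859  0.14869014]
(array([63.7, -0.8,  0.4]), None, 'tool y yaw', np.float64(60.91))
(592, 800, 3)
hub in wrist [[107.83922498 382.12690594]]
```

View pics/m1.png

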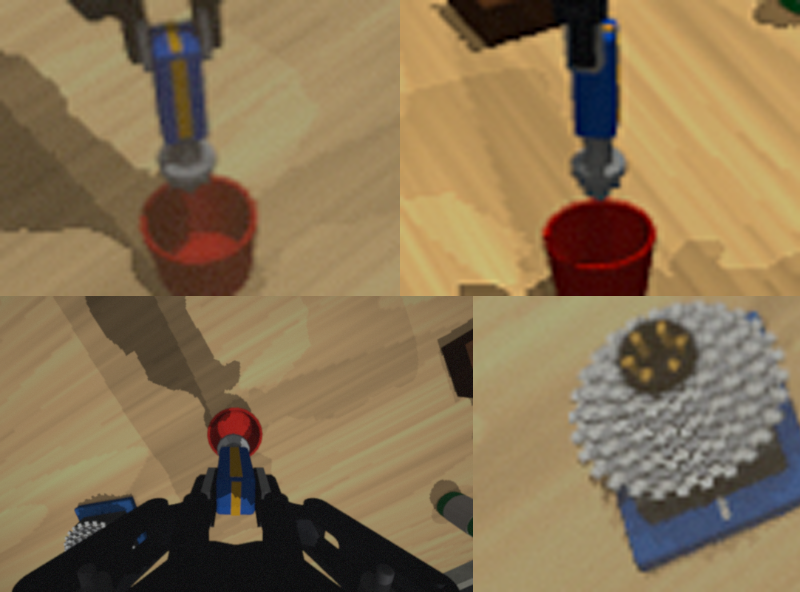

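The driver hangs upright in the jaws over the cup: in the side crop its axis is at x≈598 and the cup centre at 600. The hub's +x base edge with its white mark is visible in the scene crop from (642,570) to (800,512). Next I dip.

```bash
python3 - <<'E'
from h import *
s=load("s1");d=load("d1");w=load("w2")
r=midray(s,(225+188/4,133+165/4),d,(227+198/4,173+170/4));print("collar",r.x,r.fun.round(1))
r=midray(s,(225+199/4,133+217/4),d,(227+200/4,173+235/4));print("cup rim",r.x,r.fun.round(1))
f=lambda x,y:(142+(x-473)/4,248+(y-296)/4)
a=ray(s,f(642,570),.02);b=ray(s,f(800,512),.02);v=b-a;print("hub x yaw from edge",np.degrees(np.arctan2(v[1],v[0]))-90)
E
python3 -m jog '8 0 0 0; 18 0 0 0; 30 0 0 0; 42 0 0 0; 54 0 0 0; 61 0 0 0; 64 0 0 0; 64 0 0 0'; python3 - <<'E'
from h import *
s=snap("side","d2");snap("scene","s2")
E
```

```text
collar [ 0.47158399 -0.02779435  0.09578552] [-0.   0.2 -0.2 -0.2]
cup rim [ 0.47122345 -0.0256247   0.04516368] [-0.1  0.6 -0.4 -0.5]
hub x yaw from edge -21.5218530109572
time: 6.35
ee_pos: [0.4711, -0.0241, 0.085]
tcp_rot: [19.5, 90.0, -9.6]
wrist_force: [0.3, 0.6, -2.0]
opening: 0.0241
```

```bash
python3 -m jog '-6 0 0 0; -20 0 0 0; -40 0 0 0; -62 0 0 0; -85 0 0 0; -110 0 0 0; -128 0 0 0; -135 0 0 0'; python3 - <<'E'
from h import *
print(delta([.608,-.325,.22],yaw=68.5-90))
s=load("s2")["color"];d=load("d2")["color"]
def cr(im,x,y,w=50,h=37): return cv2.resize(im[y-h:y+h,x-w:x+w],(400,296),interpolation=cv2.INTER_CUBIC)
cv2.imwrite("pics/m2.png",np.hstack([cr(s,275,180),cr(d,277,225)])[:,:,::-1])
E
```

```text
time: 7.45
ee_pos: [0.4715, -0.0241, 0.2219]
tcp_rot: [24.9, 89.9, -4.2]
wrist_force: [1.3, 0.2, -2.7]
opening: 0.0243
(array([   2.3, -196.7,  265.4]), np.float64(-7.552057763505502), 'tool y yaw', np.float64(60.95))
```

View pics/m2.png

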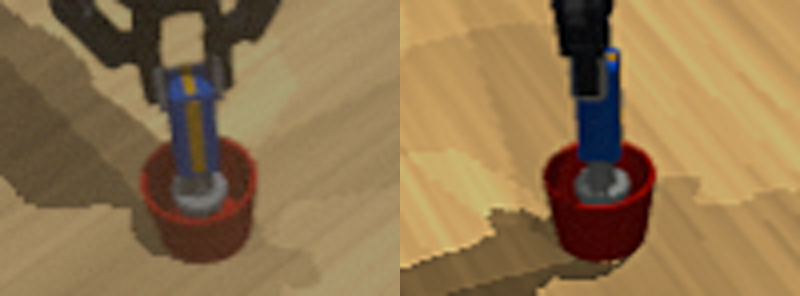

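The dip worked: the collar sat inside the cup, below the rim at about (200,190) and (600,185). The cup is in the same place. Next I move to the hub viewing position.

```bash
python3 -m jog '0 -18 25 -2; 1 -45 60 -4; 2 -75 100 -7.5; 2 -105 142 -7.5; 2 -135 183 -7.5; 2 -165 223 -7.5; 2 -188 254 -7.5; 2 -197 265 -7.5' && python3 - <<'E'
from h import *
o=status.get_obs();print(o["ee_pos"],toolR(o).round(3)[:,1])
c=snap("wrist","w3");p=proj(c,[.534,-.296,.1])[0];print(p)
x,y=p.astype(int);x0,y0=max(x-50,0),max(y-37,0);print(x0,y0)
cv2.imwrite("pics/w3c.png",cv2.resize(c["color"][y0:y0+74,x0:x0+100],None,fx=8,fy=8,interpolation=cv2.INTER_CUBIC)[:,:,::-1])
E
```

```text
time: 8.45
ee_pos: [0.6072, -0.3271, 0.2162]
tcp_rot: [-179.9, 89.9, 158.4]
wrist_force: [0.1, 0.4, -3.1]
opening: 0.0244
[ 0.60724025 -0.32708644  0.21619428] [ 0.369  0.929 -0.   ]
[318.47463513  98.0156428 ]
268 61
```

View pics/w3c.png

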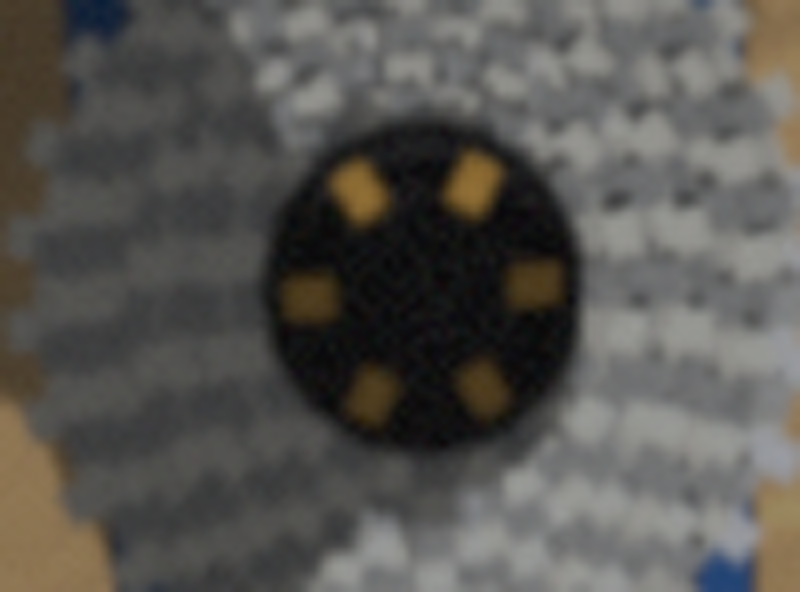

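A clear view of the pocket. The six lands are at about (359,190), (472,185), (536,283), (483,390), (371,397) and (309,299) in the 8x crop, and the centre is at about (422,290).

```bash
python3 - <<'E'
from h import *
c=load("w3");im=c["color"][61:135,268:368]
im=cv2.resize(im,None,fx=8,fy=8,interpolation=cv2.INTER_CUBIC)
h=cv2.cvtColor(im,cv2.COLOR_RGB2HSV);m=((h[...,0]>12)&(h[...,0]<28)&(h[...,1]>110)&(h[...,2]>55)).astype(np.uint8)
yy,xx=np.mgrid[:592,:800];m[(xx-424)**2+(yy-288)**2>150**2]=0
n,l,st,ce=cv2.connectedComponentsWithStats(m)
ce=[ce[i] for i in range(1,n) if st[i,4]>300]
W=np.array([ray(c,(267.56+(x+.5)/8,60.56+(y+.5)/8),.1)[:2] for x,y in ce])
ctr=W.mean(0);v=W-ctr;a=np.degrees(np.arctan2(v[:,1],v[:,0]))
print(np.round(ce),ctr,np.linalg.norm(v,axis=1)*1000,a%60)
land=np.degrees(np.angle(np.exp(1j*np.radians(6*a)).mean()))/6
slot=land+30;print("slot mod 60",slot%60-60)
o=status.get_obs();R=toolR(o);y=np.degrees(np.arctan2(R[1,1],R[0,1]));print("driver x yaw (from tool)",y-90)
print(delta([*ctr,.22]))
E
```

```text
[[473. 184.]
 [359. 191.]
 [534. 284.]
 [309. 298.]
 [483. 389.]
 [372. 396.]] [ 0.53379467 -0.29403916] [13.21283618 13.16905822 13.11600999 13.13842451 13.16303605 13.21599416] [11.824364   11.61072107 11.75797966 11.80724489 11.71693551 11.85352928]
slot mod 60 -18.2382035244258
driver x yaw (from tool) -21.662003554356815
(array([ -3.9,   4.2, -80.8]), None, 'tool y yaw', np.float64(68.34))
```

```bash
python3 -m jog '0 0 -8 -1; 0 1 -20 -3.4; 0 2 -36 -3.4; 0 3 -52 -3.4; 0 4 -68 -3.4; 5 4 -79 -3.4; 15 4 -84 -3.4; 25 4 -84 -3.4' && python3 - <<'E'
from h import *
o=status.get_obs();P=o["ee_pos"];R=toolR(o);print(P,np.degrees(np.arctan2(R[1,1],R[0,1]))-90)
s=snap("scene","s3");d=snap("side","d3");w=snap("wrist","w4")
n=P+[0,0,-.0685];z=R[:,2]
for k in(s,d):print("nose,collar,hub",proj(k,[n,n+[0,0,.02],[.5338,-.2940,.1]]).round(1))
t=n+[0,0,.12];print("top in wrist",proj(w,[t,t+.003*z]).round(1))
def cr(im,x,y,w=50,h=37): return cv2.resize(im[y-h:y+h,x-w:x+w],(400,296),interpolation=cv2.INTER_CUBIC)
m=np.vstack([np.hstack([cr(s["color"],190,240),cr(d["color"],356,262)]),np.hstack([cr(w["color"],320,240),cr(w["color"],320,314)])])
cv2.imwrite("pics/m3.png",m[:,:,::-1])
E
```

```text
time: 9.5
ee_pos: [0.5296, -0.2893, 0.1935]
tcp_rot: [-6.9, 89.9, -25.0]
wrist_force: [-0.4, 0.7, -3.3]
opening: 0.0246
[ 0.52961222 -0.28927298  0.19346583] -18.075964641619535
nose,collar,hub [[185.1 252. ]
 [182.2 246.5]
 [187.8 261.3]]
nose,collar,hub [[354.1 263.8]
 [354.8 256.4]
 [356.3 273.5]]
top in wrist [[315.  265.6]
 [315.  271.4]]
```

View pics/m3.png

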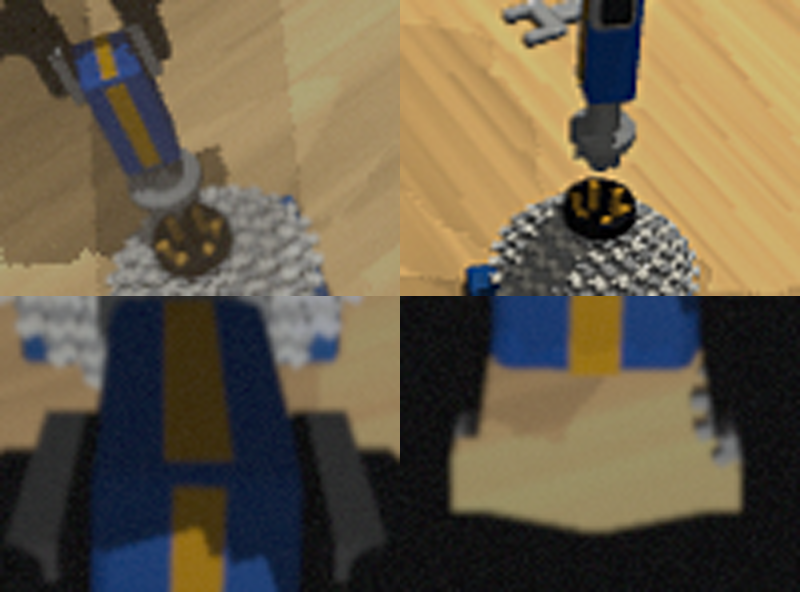

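The driver is now above the pocket: the collar is at scene crop (163,185) and side crop (603,140), and the handle's top face spans the wrist crops from (97–302,485) to (492–697,368). I'll check the offset numerically.

```bash
python3 - <<'E'
from h import *
s=load("s3");d=load("d3");w=load("w4");o=status.get_obs();R=toolR(o);P=o["ee_pos"]
S=lambda x,y:(139.6+x/4,202.6+y/4);D=lambda x,y:(305.6+x/4,224.6+y/4)
# collar outline centres (mid-thickness)
r=midray(s,S(163,182),d,D(203,134));print("collar",r.x,r.fun.round(1))
r=midray(s,S(105,58),d,D(212,-24));print("handle top(side extrap)",r.x,r.fun.round(1))
q=[(269.6+x/4,202.6+y/4) for x,y in((97,187),(302,187))]+[(269.6+x/4,276.6+y/4) for x,y in((92,72),(297,72))]
W=np.array([ray(w,p,P[2]+.0515)[:2] for p in q]);print(W,"size",np.linalg.norm(W[1]-W[0]),np.linalg.norm(W[2]-W[0]));c=W.mean(0);print("top ctr",c,"TCP",P)
print("offset tool y,z mm",(R.T@np.r_[c-P[:2],0])[1:]*1000)
h=[.5338,-.2940];print("hub-top shift tool",(R.T@np.r_[h-c,0])[1:]*1000)
E
```

```text
collar [ 0.53003533 -0.29390204  0.14425899] [-0.1  0.3 -0.2 -0.2]
handle top(side extrap) [ 0.530238   -0.29017751  0.24041442] [-0.   0.2 -0.2 -0.2]
[[ 0.51925226 -0.29599322]
 [ 0.52651111 -0.273842  ]
 [ 0.54150594 -0.30449985]
 [ 0.54913408 -0.28123019]] size 0.02331024316789767 0.023824126061288073
top ctr [ 0.53410085 -0.28889131] TCP [ 0.52998522 -0.28975719  0.19253235]
offset tool y,z mm [2.10220216 3.64264346]
hub-top shift tool [-4.94915737  1.30192532]
```

```bash
python3 -m jog '0 -1 1 0; 2 -3 1.7 0; 6 -3 1.7 0; 12 -3 1.7 0; 18 -3 1.7 0; 22 -3 1.7 0; 25 -3 1.7 0; 25 -3 1.7 0'; python3 -m jog '1 0 0 0; 2 0 0 0; 3 0 0 0; 4 0 0 0; 5 0 0 0; 6 0 0 0; 6 0 0 0; 6 0 0 0'
```

```text
time: 10.65
ee_pos: [0.531, -0.2937, 0.1677]
tcp_rot: [171.9, 90.0, 153.8]
wrist_force: [0.2, -0.3, -2.1]
opening: 0.0243
time: 11.65
ee_pos: [0.5311, -0.2938, 0.1619]
tcp_rot: [-10.6, 90.0, -28.7]
wrist_force: [-0.1, 0.2, -2.3]
opening: 0.024
```

```bash
python3 -m jog '1 0 0 0; 2 0 0 0; 3 0 0 0; 4 0 0 0; 4 0 0 0; 5 0 0 0; 5 0 0 0; 5 0 0 0'
```

```text
time: 12.65
ee_pos: [0.531, -0.2936, 0.1567]
tcp_rot: [145.0, 90.0, 126.8]
wrist_force: [-1.0, 4.4, -1.8]
opening: 0.0243
```

```bash
python3 -m jog '0.5 0 0 0; 1 0 0 0; 1.5 0 0 0; 2 0 0 0; 2.5 0 0 0; 3 0 0 0; 3 0 0 0; 3 0 0 0'
```

```text
time: 13.65
ee_pos: [0.531, -0.2937, 0.1538]
tcp_rot: [154.9, 90.0, 136.7]
wrist_force: [-1.5, 4.4, -0.4]
opening: 0.0242
```

There is no vertical resistance with the lugs about 7 mm below the mouth, so they have meshed. I ease the 4 N side load and go on.

```bash
python3 -m jog '0.5 0.5 0 0; 1 0.6 0 0; 1.5 0.6 0 0; 2 0.6 0 0; 2.5 0.6 0 0; 3 0.6 0 0; 3.5 0.6 0 0; 4 0.6 0 0'
```

```text
time: 14.65
ee_pos: [0.5312, -0.2932, 0.1499]
tcp_rot: [-89.5, 90.0, -107.7]
wrist_force: [-1.4, 2.8, -0.7]
opening: 0.0243
```

```bash
python3 -m jog '0.3 0 0 0; 0.6 0 0 0; 0.9 0 0 0; 1.2 0 0 0; 1.5 0 0 0; 1.5 0 0 0; 1.5 0 0 0; 1.5 0 0 0'
```

```text
time: 15.65
ee_pos: [0.5314, -0.2933, 0.149]
tcp_rot: [-8.2, 89.9, -26.4]
wrist_force: [-2.3, 3.3, 5.3]
opening: 0.0242
```

Contact comes at z≈0.149, where home is expected (0.1485). Now I press.

```bash
python3 -m jog '0.3 0 0 0; 0.6 0 0 0; 0.9 0 0 0; 1.2 0 0 0; 1.5 0 0 0; 1.5 0 0 0; 1.5 0 0 0; 1.5 0 0 0' - 110
```

```text
time: 16.65
ee_pos: [0.5315, -0.2935, 0.149]
tcp_rot: [-11.9, 89.8, -30.0]
wrist_force: [-5.2, 4.8, 14.1]
opening: 0.0233
```

```bash
python3 -m jog '0.4 0 -0.3 0; 0.8 0.3 -0.5 0; 1.2 0.3 -0.6 0; 1.6 0.3 -0.6 0; 2 0.3 -0.6 0; 2 0.3 -0.6 0; 2 0.3 -0.6 0; 2 0.3 -0.6 0' && python3 - <<'E'
from h import *
s=snap("scene","s4");d=snap("side","d4");o=status.get_obs();print(o["wrist_force"],o["ee_pos"])
def cr(im,x,y,w=50,h=37): return cv2.resize(im[y-h:y+h,x-w:x+w],(400,296),interpolation=cv2.INTER_CUBIC)
m=np.vstack([np.hstack([cr(s["color"],190,245),cr(d["color"],356,270)]),np.hstack([cv2.resize(s["color"],(400,296)),cv2.resize(d["color"],(400,296))])])
cv2.imwrite("pics/m4.png",m[:,:,::-1])
E
```

```text
time: 17.65
ee_pos: [0.5315, -0.2934, 0.1489]
tcp_rot: [-14.3, 89.7, -32.5]
wrist_force: [-5.0, 2.5, 22.9]
opening: 0.0234
[-6.05750177  3.50101531 22.69798109] [ 0.53148596 -0.29342634  0.14890568]
```

View pics/m4.png

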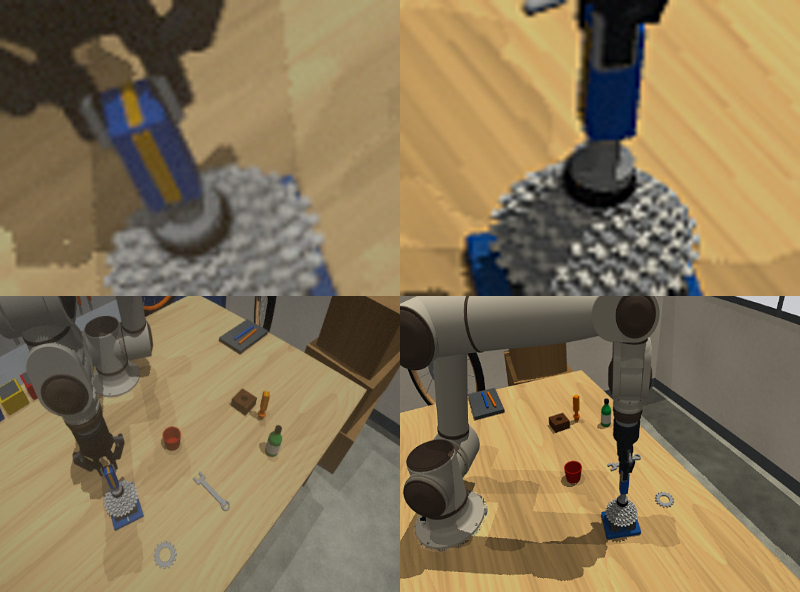

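The collar sits flush on the lockring (side crop (600,175)) with no lugs showing. The cup, oil bottle, spanner and sprocket are where they were. The push is steady at about 23 N, so I hand in.

```bash
python3 -c "
from workcell import bot,status
print(bot.job_done()); print(status.get_obs()['wrist_force'])"
```

```text
the job is handed in; nothing more can be done
None
the job is handed in; nothing more can be done
```

The driver is seated in the cassette pocket, and I handed the job in at about 18 s with the arm still gripping it and pressing down at about 23 N.

- **Dip:** I lifted the blue-handled driver from its stand and lowered its splined end into the grease cup. Both camera views showed the collar below the rim, so the splines were too.
- **Seating:** I turned it about 11° in all to line up with the measured slots and lowered it. The lugs slid in with no vertical resistance. The tool stopped at 0.149 m, against 0.1485 m expected for fully home, and stayed there as the push rose from 5 to 23 N.
- **Last pictures:** The collar sits flush on the lockring. The cup, sprocket, oil bottle, spanner and the orange look-alike look unmoved.
- **Disagreements:**
  - The wrist camera and the two fixed cameras differed by about 4–5 mm on the driver's position. I used a middle value and let the cone nose centre it.
  - A rough slot angle from the base edge (−21.5°) differed from the close view of the lands (−18.2°). I used the close view.
  - About 6–7 N of side force remains in the fit.
- **Not checked:** The force could not be read after the hand-in; the last reading just before it was 22.7 N.

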